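# Rake the base-repair sticks into their tray

## Robot

A 6-joint arm with a two-finger parallel gripper is mounted at the origin on the work surface. World frame = base frame: x ahead of the robot, y to its left, z up, the work surface at z = 0. Lengths are in m, angles in rad, forces in N, time in s.
With the tool pointing down it reaches from about 0.375 to 0.975 m from the base axis. Payload 3.8 kg.
Tool frame: the origin (TCP) lies midway between the tips of the shut fingers; the grasp point (between the pads) lies 19 mm behind it; z points along the fingers, y is the line along which they close (so a half turn about z gives the same grasp; the last joint's range is limited). The gripper opens to 85 mm and grips with 20 to 120 N. Pads are 22 mm wide; open, the fingers measure 114 mm over their backs; the gripper's body (76 mm by 85 mm) begins 54 mm behind the grasp point. The pads swing forward as they close: fully open they stand 13 mm farther back than shut.
Start: joints at [-1.249, 0.264, 1.604, -0, 1.274, -0.037], TCP at [0.237, -0.632, 0.231] pointing down, gripper open.
Joint ranges: [-2.63, 2.63], [-0.94, 2.18], [0.31, 2.57], [-1.31, 4.45], [0, 2.66], [-2.55, 2.55]. Speed limits (rad/s): [2.57, 2.57, 3.14, 3.14, 3.14, 3.14].

## Interface

Orientations are given as a rotation vector (axis times angle).
In Python, from workcell import status, read_camera, workorder, masks_of gives the robot as it stands.
- The arm moves only by the tool drive_tool, never from a script. Its argument "rows" is a list of rows, each a list of 7 numbers: the turn, a rotation vector about the tool's x, y, z in degrees, then the shift along the tool's x, y, z in m, then the opening, from 0 (shut) to 1 (fully open). In form: [[ax, ay, az, tx, ty, tz, claw], ...]. A call has 1 to 8 rows; each row shifts and turns the commanded pose from where the row before left it, along the tool's axes as they then stand; what a row does not reach is not made up. A row lasts 1/12 s, in which the tool goes at most 41.7 mm and 7.16 degrees, less where a joint would pass 70% of its speed; a pose out of reach is approached as far as the arm can. A call is refused whole if a number of a shift passes 0.0417 or a number of a turn 7.16, either way. A call with a gripper value outside its range is refused whole. The fingers move at their own pace and stop on an object; "force" is the grip in N (left out, the last holds). Time passes only in rows, so rows that do not move let the fingers close. It gives the time, the measured TCP pose, the force, the opening and the grip force at its end, in the units of the state.
- status.read_state(): the state, without advancing time (a new reading comes with each control period).
- read_camera(name): name is "scene" or "top"; returns a dict with "color" (480x640x3 uint8, red, green, blue), "intrinsics" (3x3 intrinsics, pixels), "world_from_camera" (4x4, takes a point from camera to world coordinates). Camera axes: x right, y up, looking along -z (the intrinsics and any distortion apply to the point x, -y, -z); pixel columns grow to the right and rows downward; lengths in m; the calibration is good to about 2 mm. A picture is of the moment at which its call begins. There is no depth.
- workorder.finish_job(): hands the job in; it is judged then, once.
Trained networks look in a picture, given as the dict that the camera call returned (one of the last four; its "shot" number tells which), for a name from the list of things; names that differ only in an ending like _2 or _b are one class to them, and where a whole thing is asked for, a point or a joint stands for the part that bears it (a point fixed in the world has none). Each returns a list of dicts, best first, with "score" (0 to 1); they miss things now and then, are a little off and sometimes report something else, mostly with a low value. They report only what shows in the picture. A call takes as long as a camera call.
- masks_of(picture, name): "mask" (480x640 bool, what is visible of it) and "bbox" ([left, top, right, bottom] in pixels, round what is visible of it).
The state is a dict: "time": time; "q": joint angles; "joint_vel": joint speeds; "joint_torque": joint torques, N m; "tool_pos": TCP position; "tcp_rot": TCP orientation; "wrist_force": force on the tool from outside, world axes, zero at the start; "torque": the same for the moment, N m; "width": opening from 0.0 (shut) to 1.0 (fully open); "grip_force": force on a finger pad.
Only numpy, scipy, OpenCV 4.12 (cv2) and the standard library are available. Lean on these libraries where they do the work, as an engineer would, in place of code of your own. Each camera call takes 0.05 s, during which the arm holds its last target. There are 200 camera calls.

## Task

Take the rake from its cork mat, set its teeth down on the tray's flat apron and, keeping them lightly resting on the tray all the way, comb straight across the ridges up to the stop wall, so that each of the four repair sticks turns parallel and drops fully into a groove of its own. Go gently: set the teeth down slowly and never push on the tray or the sticks harder than a two-kilo weight would; keep the fingers off the sticks, and comb again if one is left out. Then stand the rake back on its teeth on the mat, let go, and leave the other things on the bench alone.

Things in the scene. Friction and masses are not known exactly. Their poses are not given: they have to be found in the camera images.
- tray: aluminium tray, screwed down on feet 10 to 24 mm high, not quite level (up to 0.022 rad along x). Origin: underside, below the middle of the grooved field; z up. 8 grooves along its y, 150 mm long, 11 wide, 9.5 deep, 17 mm apart along x (centres -59.5 ... +59.5 mm). Ridge tops 15.5 mm, groove floors 6 mm above the underside. Rims at y = +-75 mm
- tray_apron (a point): middle of the flat apron along the tray's -x side, on its top, which is level with the ridge tops; the apron reaches from x = -112 to -65 mm in the tray's frame and is 150 mm wide; axes as the tray's
- tray_stop (a point): middle of the stop wall's inner face on the tray's +x side (x = +65 mm in the tray's frame), at the height of the ridge tops; the wall is 8 mm thick; it and the rims stand 9 mm above the ridges; axes as the tray's
- rake: hand rake, 0.19 to 0.31 kg, standing on its teeth on the cork mat. Origin: middle of the underside of the teeth, z up. Seven flat steel teeth in a row 119 mm long (y), each 5 mm thick (y) and 34 mm long (x; underside flat for 22 mm, toes turned up 2 mm), so a tooth across the grooves bridges them. Spine 34 x 122 mm, 24 to 28 mm above the tips.
- rake_handle (a point): middle of the rake's handle, a wooden block 24 mm thick (x), 120 mm long (y), from 28 to 72 mm above the tooth tips, this point 50 mm above them; gripped across its thickness; same front and back
- mat: cork mat 90 x 150 x 4 mm, fixed on the bench, the rake's place; origin: centre of its underside, the 150 mm side along y
- stick1: black plastic base-repair stick, a plain rod of 9 mm diameter and 130 mm length, about 12 g, slippery; origin: its middle, on its axis; y along the rod. All four start askew (0.26 to 0.38 rad) across the tray's ridges, axis about 20 mm above the tray's underside; lying in a groove its axis is 10.5 mm above it.
- stick2: black plastic base-repair stick, a plain rod of 9 mm diameter and 130 mm length, about 12 g, slippery; origin: its middle, on its axis; y along the rod. All four start askew (0.26 to 0.38 rad) across the tray's ridges, axis about 20 mm above the tray's underside; lying in a groove its axis is 10.5 mm above it.
- stick3: black plastic base-repair stick, a plain rod of 9 mm diameter and 130 mm length, about 12 g, slippery; origin: its middle, on its axis; y along the rod. All four start askew (0.26 to 0.38 rad) across the tray's ridges, axis about 20 mm above the tray's underside; lying in a groove its axis is 10.5 mm above it.
- stick4: black plastic base-repair stick, a plain rod of 9 mm diameter and 130 mm length, about 12 g, slippery; origin: its middle, on its axis; y along the rod. All four start askew (0.26 to 0.38 rad) across the tray's ridges, axis about 20 mm above the tray's underside; lying in a groove its axis is 10.5 mm above it.
- stone: grey sharpening stone 28 x 75 x 14 mm; a bystander; origin: on its underside
- tape: roll of tape, 68 mm across, 25 mm high; a bystander; origin: on its underside
- wax: block of wax 45 x 75 x 26 mm; a bystander; origin: on its underside
- file: flat file with wooden handle, 305 mm long, lying; a bystander; origin: on its underside
- driver: screwdriver 200 mm long, lying; a bystander; origin: on its underside
- clamp: F-clamp 200 mm long, lying; a bystander; origin: on its underside
- cleaner: clear bottle, 68 mm across, 190 mm high; a bystander; origin: on its underside
- scraper: clear plastic scraper 60 x 140 x 5 mm, lying; a bystander; origin: on its underside

How it is judged:
On the way, in this order (a step that is already met when the one before it is completed fails the run):
1. the rake's teeth rest on the tray's apron (contact force between rake and tray above 0.5 N and z of rake in the frame of tray below 0.024 m and x of rake in the frame of tray between -0.125 and -0.075 m), for 0.1 s.
2. the rake, its teeth still resting on the tray, crosses the middle of the grooves (contact force between rake and tray above 0.5 N and z of rake in the frame of tray below 0.024 m and x of rake in the frame of tray between -0.02 and 0.02 m), for 0.1 s.
3. the rake, its teeth still resting on the tray, reaches the last groove before the stop (contact force between rake and tray above 0.5 N and z of rake in the frame of tray below 0.024 m and x of rake in the frame of tray above 0.036 m), for 0.1 s.
At the end, for the whole second after the job is handed in: each stick lies at rest in a groove (axis 8.5 to 12.5 mm above the tray's underside, within 0.06 rad of the grooves); the released rake stands at rest, upright within 0.12 rad, on its teeth on the mat, its middle within 35 mm (x) and 40 mm (y) of the mat's (z of stick1 in the frame of tray between 0.0085 and 0.0125 m and angle between the y axis of each of stick1, stick2, stick3, stick4 and the y axis of tray, either way round below 0.06 rad and linear speed of each of stick1, stick2, stick3, stick4, rake below 0.02 m/s and z of stick2 in the frame of tray between 0.0085 and 0.0125 m and z of stick3 in the frame of tray between 0.0085 and 0.0125 m and z of stick4 in the frame of tray between 0.0085 and 0.0125 m and angle between rake's own z axis and vertical below 0.12 rad and z of rake in the frame of mat between 0.001 and 0.008 m and x of rake in the frame of mat between -0.035 and 0.035 m and y of rake in the frame of mat between -0.04 and 0.04 m); the robot touches nothing.
It fails at once if the rake presses or rams the tray with more than 20 N (contact force between rake and tray above 20 N).
It fails at once if the rake presses a stick with more than 20 N (contact force between rake and stick1 above 20 N or contact force between rake and stick2 above 20 N or contact force between rake and stick3 above 20 N or contact force between rake and stick4 above 20 N).
It fails at once if the gripper's fingers touch a stick (contact force between the fingers and stick1 above 0.5 N or contact force between the fingers and stick2 above 0.5 N or contact force between the fingers and stick3 above 0.5 N or contact force between the fingers and stick4 above 0.5 N).
It fails at once if a bystander is moved more than 15 mm (distance of any of stone, tape, wax, file, driver, clamp, cleaner, scraper from where it was at the start of the episode above 0.015 m).
It also fails if it takes over 72 s, if anything falls off the work surface, if the arm or the gripper's body presses on something with over 40 N, if the wrist force passes 120 N, or if a joint passes its speed limit or range.

## Working session

There is one attempt and no reset: what is moved stays moved. The work goes in short steps, Python scripts to look and compute and a tool call to move; the robot and the scene stay as the last step left them, time stands still between calls to the robot, and variables do not carry over. Pictures are saved under pics/ and viewed, at most 10 in all, crops included, and the job is handed in when it is done.

Besides the shell and the picture viewer there is one more tool, called after "Call:" by a JSON object that holds its "op" and its "data". drive_tool: Moves the arm, as the interface text tells. Its arguments: {"type":"object","properties":{"rows":{"type":"array"},"force":{"type":"number"}},"required":["rows"]}

```bash
mkdir -p pics; ls; python3 - <<'E'
from workcell import status, read_camera, masks_of
import cv2,numpy as np
print(status.read_state())
for c in ("top","scene"):
    p=read_camera(c); cv2.imwrite(f"pics/{c}0.png",p["color"][:,:,::-1])
    print(c,p["intrinsics"].tolist(),np.round(p["world_from_camera"],4).tolist(),[k for k in p])
    for n in ("tray","rake","rake_handle","mat","stick1"):
        for m in masks_of(p,n)[:5]:
            cs,_=cv2.findContours(m["mask"].astype(np.uint8),0,2); k=max(cs,key=cv2.contourArea)
            print(n,round(m["score"],2),m["bbox"],int(m["mask"].sum()),cv2.minAreaRect(k))
E
```

```text
pics
{'time': 0.0, 'q': array([-1.24890973e+00,  2.64764371e-01,  1.60537538e+00,  1.28339124e-05,
        1.27368988e+00, -3.68958435e-02]), 'joint_vel': array([-0.00041162, -0.00137657,  0.0002839 ,  0.00056122, -0.00119564,
       -0.00010551]), 'joint_torque': array([ 1.94292275e-03, -5.15111518e+01, -3.67313755e+01,  2.41291309e-04,
        1.28470862e-02, -1.79874411e-05]), 'tool_pos': array([ 0.23679013, -0.6313263 ,  0.22995371]), 'tcp_rot': array([-3.08899848e+00, -5.60155001e-01,  4.79601107e-04]), 'wrist_force': array([0.37574488, 0.24849464, 1.09190473]), 'torque': array([ 0.03493726, -0.025082  ,  0.01051928]), 'grip_force': 0.0, 'width': 1.0005152436904177}
top [[506.2384412562429, 0.0, 322.2012323054081], [0.0, 506.2384412562429, 243.28658221961425], [0.0, 0.0, 1.0]] [[-0.0141, 0.9915, -0.1294, 0.4347], [-0.9996, -0.0172, -0.0229, -0.012], [-0.025, 0.129, 0.9913, 1.1885], [0.0, 0.0, 0.0, 1.0]] ['color', 'intrinsics', 'world_from_camera', 'shot']
tray 0.7 [139.3, 173.5, 188.8, 215.5] 1333 ((162.06939697265625, 195.9116668701172), (54.705284118652344, 30.77874183654785),
[... 2011 characters left out ...]
48181152344), 32.00538635253906)
mat 0.63 [367.6, 257.0, 438.0, 311.4] 1055 ((401.5661315917969, 282.8704833984375), (63.35316467285156, 30.158649444580078), 27.030860900878906)
mat 0.36 [212.9, 139.0, 266.1, 202.4] 1094 ((237.6199951171875, 165.83999633789062), (31.600000381469727, 69.0), 36.869895935058594)
stick1 0.68 [287.3, 189.6, 337.1, 193.0] 138 ((312.5, 191.5), (3.0, 45.0), 90.0)
stick1 0.56 [280.0, 206.9, 322.9, 210.4] 96 ((314.5, 206.5), (3.0, 15.0), 90.0)
stick1 0.55 [285.0, 196.8, 332.0, 201.0] 143 ((306.9832458496094, 196.08065795898438), (3.1974434852600098, 46.083152770996094), 87.70938873291016)
stick1 0.53 [280.7, 200.2, 329.0, 203.2] 176 ((303.5, 200.5), (5.0, 45.0), 90.0)
```

```bash
python3 - <<'E'
import cv2
a=cv2.imread("pics/top0.png")[190:360,180:480]
cv2.imwrite("pics/topc.png",cv2.resize(a,(800,453),interpolation=cv2.INTER_CUBIC))
a=cv2.imread("pics/scene0.png")[140:320,220:460]
cv2.imwrite("pics/scenec.png",cv2.resize(a,(800,600),interpolation=cv2.INTER_CUBIC))
E
```

```text
(no output)
```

View pics/topc.png

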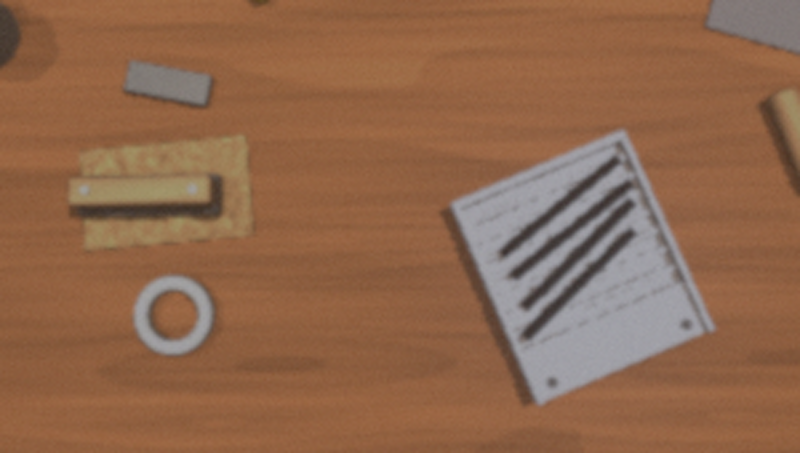

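View pics/top0.png

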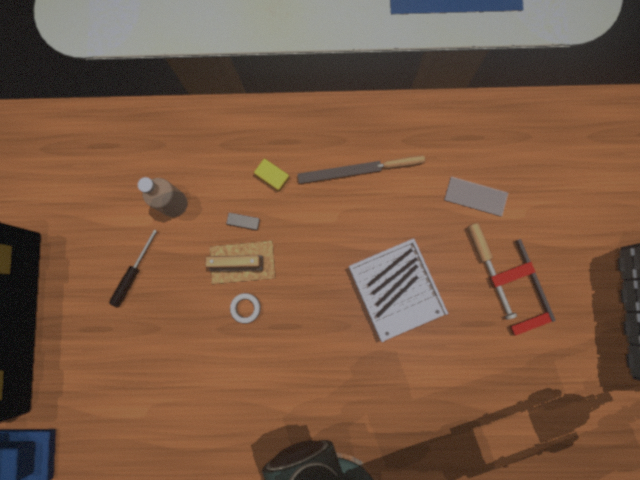

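View pics/scenec.png

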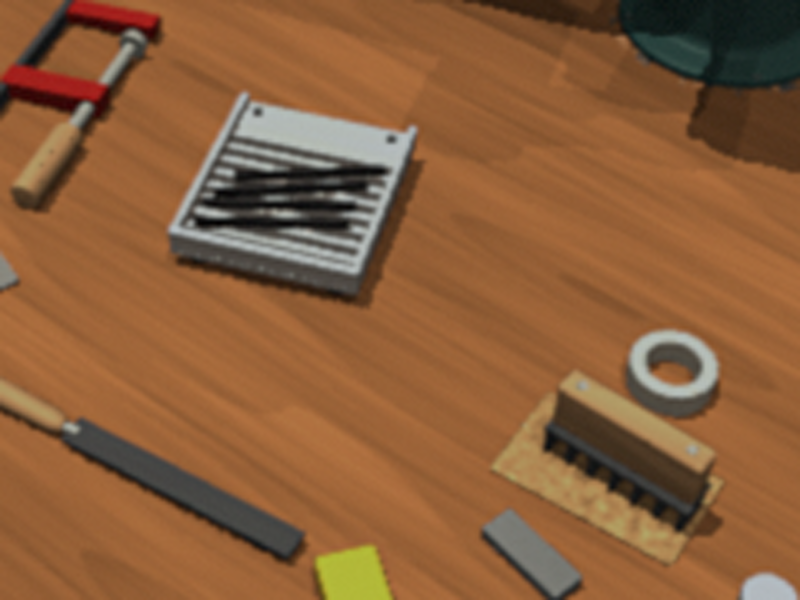

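The top view shows the tray with its corners at about (350,267), (414,240), (447,313) and (382,341). Its screwed apron is on the robot's side and the four sticks lie askew behind it. The rake handle spans (206..259, 256..266) on the mat, which is centred near (242,262), with the tape and stone about 45 px from the mat. The scene view agrees.

Next I fit box models to the silhouettes in both views.

```bash
cat > h.py <<'E'
import numpy as np, cv2
from scipy.optimize import minimize
from workcell import status, read_camera, masks_of
def proj(p,X):
    T=np.linalg.inv(p["world_from_camera"]); c=X@T[:3,:3].T+T[:3,3]
    u=np.c_[c[:,0],-c[:,1],-c[:,2]]@np.array(p["intrinsics"]).T
    return u[:,:2]/u[:,2:]
def unproj(p,uv,z):
    uv=np.atleast_2d(uv); d=np.c_[uv,np.ones(len(uv))]@np.linalg.inv(p["intrinsics"]).T
    W=p["world_from_camera"]; d=np.c_[d[:,0],-d[:,1],-d[:,2]]@W[:3,:3].T
    return W[:3,3]+d*((z-W[2,3])/d[:,2])[:,None]
def box(x,y,yaw,xs,ys,zs):
    P=np.array([[a,b,c] for a in xs for b in ys for c in zs],float)
    c,s=np.cos(yaw),np.sin(yaw)
    return P@np.array([[c,s,0],[-s,c,0],[0,0,1]])+[x,y,0]
def hull(pts): return cv2.convexHull(pts.astype(np.float32))[:,0]
def iou(A,B):
    i,_=cv2.intersectConvexConvex(A,B); return i/(cv2.contourArea(A)+cv2.contourArea(B)-i)
def mhull(m,shrink=.0):
    k=np.argwhere(m)[:,::-1]; P=np.concatenate([k+d for d in ([-.5,0],[.5,0],[0,.5],[0,-.5])])
    return hull(P)
def greymask(p,bb):
    l,t,r,b=[int(v) for v in bb]; hsv=cv2.cvtColor(p["color"],cv2.COLOR_RGB2HSV)
    m=np.zeros((480,640),np.uint8); m[t-6:b+7,l-6:r+7]=(hsv[t-6:b+7,l-6:r+7,1]<75)&(hsv[t-6:b+7,l-6:r+7,2]>90)
    n,L,S,_=cv2.connectedComponentsWithStats(m); return L==1+np.argmax(S[1:,4])
def fit(f,x0,steps):
    S=np.vstack([x0]+[np.array(x0)+np.eye(len(x0))[i]*s for i,s in enumerate(steps)])
    r=minimize(f,x0,method="Nelder-Mead",options=dict(initial_simplex=S,maxiter=3000,xatol=1e-5,fatol=1e-6)); return r
E
python3 - <<'E'
from h import *
from scipy.spatial.transform import Rotation as R
ps={c:read_camera(c) for c in("top","scene")}
bbs={"top":[350,241,449,338],"scene":[268,170,345,227]}
G={c:mhull(greymask(ps[c],bbs[c])) for c in ps}
print({c:cv2.contourArea(G[c]) for c in G})
def ft(v,cs=("top","scene")):
    x,y,yaw,h,w=v; h=min(max(h,.008),.028)
    return -sum(iou(hull(proj(ps[c],box(x,y,yaw,(-.112,.073),(-w,w),(h,h+.0245)))),G[c]) for c in cs)
x0=unproj(ps["top"],[[398,288]],.035)[0]
r=fit(ft,[x0[0],x0[1],.41,.016,.079],[.01,.01,.05,.006,.003]); print("tray",r.x,r.fun)
for h in (.010,.017,.024):
    for c in ps:
        q=fit(lambda v:ft([v[0],v[1],v[2],h,v[3]],(c,)),[r.x[0],r.x[1],r.x[2],r.x[4]],[.01,.01,.05,.003]); print(h,c,q.x,q.fun)
x,y,yaw=r.x[:3]
for m in masks_of(ps["top"],"stick1")[:4]:
    k=np.argwhere(m["mask"])[:,::-1].astype(float); W=unproj(ps["top"],k,r.x[3]+.02)[:,:2]-[x,y]
    L=W@np.array([[np.cos(yaw),-np.sin(yaw)],[np.sin(yaw),np.cos(yaw)]])
    print("stick in tray mm",np.round(L.mean(0)*1e3),"min",np.round(L.min(0)*1e3),"max",np.round(L.max(0)*1e3))
for n,xs,ys,zs in(("mat",(-.045,.045),(-.075,.075),(0,.004)),("rake_handle",(-.012,.012),(-.06,.06),(.034,.076))):
    M={c:mhull(masks_of(ps[c],n)[0]["mask"]) for c in ps}
    for cs in (("top",),("scene",),("top","scene")):
        f=lambda v:-sum(iou(hull(proj(ps[c],box(*v,xs,ys,zs))),M[c]) for c in cs)
        x0=unproj(ps["top"],[[242,262]] if n=="mat" else [[233,261]],zs[1])[0]
        q=fit(f,[x0[0],x0[1],.03],[.01,.01,.05]); print(n,cs,q.x,q.fun)
# precise handle ends from top picture by hand: crop corners
cr=np.array([[70,180],[211,177],[211,204],[70,204]])/2.667+[179.7,189.7]
print("handle top corners",unproj(ps["top"],cr,.076).round(4))
cm=np.array([[81,152],[245,135],[251,235],[87,249]])/2.667+[179.7,189.7]
print("mat corners",unproj(ps["top"],cm,.004).round(4))
for n,z in (("tape",.025),("stone",.014)):
    m=masks_of(ps["top"],n)[0]; print(n,m["score"],unproj(ps["top"],np.argwhere(m["mask"])[:,::-1].mean(0)[None],z))
s=status.read_state(); print(R.from_rotvec(s["tcp_rot"]).as_matrix().round(3))
E
```

```text
{'top': 6229.0, 'scene': 2745.0}
tray [ 0.49543052 -0.14590482  0.38736044  0.028304    0.08056504] -1.8757759871980384
0.01 top [ 0.49471415 -0.14750378  0.38554918  0.08344946] -0.9753988750888899
0.01 scene [ 0.47657192 -0.16135675  0.38319222  0.08118349] -0.9330111258678215
0.017 top [ 0.4946643  -0.14657836  0.3855522   0.08292066] -0.9808025978799119
0.017 scene [ 0.48153245 -0.15674518  0.38320908  0.08050865] -0.9265813761420038
0.024 top [ 0.4949134  -0.1455415   0.38555049  0.08238328] -0.986062726088111
0.024 scene [ 0.48649461 -0.15213473  0.3831903   0.07983448] -0.9201521091465674
stick in tray mm [ 36. -16.] min [ 14. -61.] max [52. 55.]
stick in tray mm [10. -5.] min [ -8. -63.] max [28. 57.]
stick in tray mm [-31.   1.] min [-57. -53.] max [-6. 66.]
stick in tray mm [-11.  -1.] min [-37. -61.] max [15. 59.]
mat ('top',) [0.54827012 0.205165   0.07275019] -0.9617032490924707
mat ('scene',) [0.54925076 0.2036427  0.06626055] -0.973759567713093
mat ('top', 'scene') [0.5491799  0.20470955 0.0662629 ] -1.9287721895639196
rake_handle ('top',) [0.54315245 0.21246464 0.0021503 ] -0.7619835966259282
rake_handle ('scene',) [ 0.55445202  0.21795594 -0.08785481] -0.7873303917963442
rake_handle ('top', 'scene') [ 0.54542132  0.2135259  -0.03115151] -1.4800433357033456
handle top corners [[0.5533 0.2725 0.076 ]
 [0.5538 0.1547 0.076 ]
 [0.5313 0.1546 0.076 ]
 [0.5332 0.2722 0.076 ]]
mat corners [[0.5858 0.2815 0.004 ]
 [0.5985 0.1353 0.004 ]
 [0.5097 0.1301 0.004 ]
 [0.4996 0.2749 0.004 ]]Traceback (most recent call last):
  File "<stdin>", line 32, in <module>
IndexError: list index out of range
```

Call:
{"op": "drive_tool", "data": {"rows": [[0, 0, 0, 0.0243, -0.0285, 0, 1], [0, 0, 0, 0.0243, -0.0285, 0, 1], [0, 0, 0, 0.0243, -0.0285, 0, 1], [0, 0, 0, 0.0243, -0.0285, 0, 1], [0, 0, 0, 0.0243, -0.0285, 0, 1], [0, 0, 0, 0.0243, -0.0285, 0, 1], [0, 0, 0, 0.0243, -0.0285, 0, 1], [0, 0, 0, 0.0243, -0.0285, 0, 1]]}}

```text
time: 1.67
tool_pos: [0.3392, -0.3486, 0.2315]
tcp_rot: [3.091, 0.56, 0.001]
wrist_force: [1.4, 0.4, 0.5]
width: 1.0
grip_force: 0.0
```

Call:
{"op": "drive_tool", "data": {"rows": [[0, 0, 0, 0.0243, -0.0285, 0, 1], [0, 0, 0, 0.0243, -0.0285, 0, 1], [0, 0, 0, 0.0243, -0.0285, 0, 1], [0, 0, 0, 0.0243, -0.0285, 0, 1], [0, 0, 0, 0.0243, -0.0285, 0, 1], [0, 0, 0, 0.0243, -0.0285, 0, 1], [0, 0, 0, 0.0243, -0.0285, 0, 1], [0, 0, 0, 0.0243, -0.0285, 0, 1]]}}

```text
time: 2.33
tool_pos: [0.4413, -0.0667, 0.2318]
tcp_rot: [3.091, 0.56, 0.002]
wrist_force: [0.7, 0.3, 0.0]
width: 0.999
grip_force: 0.0
```

Call:
{"op": "drive_tool", "data": {"rows": [[0, 0, 0, 0.0243, -0.0285, 0, 1], [0, 0, 0, 0.0243, -0.0285, 0, 1], [0, 0, 0, 0.0243, -0.0285, 0, 1], [0, 0, 0, 0.0243, -0.0285, 0, 1], [0, 0, 0, 0.0243, -0.0285, 0, 1], [0, 0, 0, 0.0243, -0.0285, 0, 1], [0, 0, 0, 0.0243, -0.0285, 0, 1], [0, 0, 0, 0.0243, -0.0285, 0, 1]]}}

```text
time: 3.0
tool_pos: [0.5432, 0.2152, 0.2315]
tcp_rot: [3.091, 0.561, 0.001]
wrist_force: [0.3, -0.7, -0.1]
width: 0.998
grip_force: 0.0
```

Call:
{"op": "drive_tool", "data": {"rows": [[0, 0, -7, 0, 0, 0, 1], [0, 0, -7, 0, 0, 0, 1], [0, 0, -7, 0, 0, 0, 1], [0, 0, -7, 0, 0, 0, 1], [0, 0, -7, 0, 0, 0, 1], [0, 0, -7, 0, 0, 0, 1], [0, 0, -7, 0, 0, 0, 1], [0, 0, -7, 0, 0, 0, 1]]}}

```text
time: 3.67
tool_pos: [0.5429, 0.2133, 0.2314]
tcp_rot: [2.46, 1.954, 0.0]
wrist_force: [-0.5, 0.2, 0.1]
width: 1.001
grip_force: 0.0
```

Call:
{"op": "drive_tool", "data": {"rows": [[0, 0, -7, 0, 0, 0, 1], [0, 0, -6.4, 0, 0, 0, 1], [0, 0, 0, 0, 0, 0, 1]]}}

```text
time: 3.92
tool_pos: [0.5429, 0.2132, 0.2314]
tcp_rot: [2.219, 2.224, 0.0]
wrist_force: [0.9, 0.3, -0.5]
width: 0.998
grip_force: 0.0
```

```bash
python3 - <<'E'
from h import *
from scipy.spatial.transform import Rotation as R
s=status.read_state(); print(s["time"],s["q"].round(3),s["tool_pos"],R.from_rotvec(s["tcp_rot"]).as_matrix().round(4).tolist(),s["wrist_force"])
p=read_camera("scene"); cv2.imwrite("pics/scene1.png",cv2.resize(p["color"][150:250,240:380,::-1],(800,571),interpolation=cv2.INTER_CUBIC))
M=masks_of(p,"tray")[0]; G=mhull(M["mask"]); print(M["bbox"],cv2.contourArea(G))
t=read_camera("top"); T=mhull(greymask(t,[350,241,449,338]))
for h in (.010,.014,.018,.022,.026):
    q=fit(lambda v:-iou(hull(proj(t,box(v[0],v[1],v[2],(-.112,.073),(-v[3],v[3]),(h,h+.0245)))),T),[.4947,-.1465,.385,.082],[.01,.01,.05,.003])
    H=hull(proj(p,box(*q.x[:3],(-.112,.073),(-q.x[3],q.x[3]),(h,h+.0245))))
    print(h,q.x.round(4),-q.fun,"scene",iou(H,G),H.round(1).tolist())
E
```

```text
3.9167 [ 0.332  0.091  1.805 -0.     1.245  0.33 ] [0.54291723 0.21323514 0.23138233] [[-0.002, 1.0, 0.0002], [1.0, 0.002, 0.0], [0.0, 0.0002, -1.0]] [ 0.9415722   0.30159038 -0.49337288]
[269.4, 169.4, 341.4, 226.7] 3135.0
0.01 [ 0.4947 -0.1475  0.3896  0.0836] 0.9732185273560652 scene 0.9453540769165809 [[345.70001220703125, 179.60000610351562], [345.29998779296875, 185.8000030517578], [328.1000061035156, 229.6999969482422], [270.29998779296875, 216.6999969482422], [269.6000061035156, 210.5], [291.79998779296875, 168.60000610351562]]
0.014 [ 0.4948 -0.1469  0.3896  0.0833] 0.9762877015357475 scene 0.9567496462053606 [[345.79998779296875, 178.60000610351562], [345.3999938964844, 184.8000030517578], [328.20001220703125, 228.8000030517578], [270.3999938964844, 215.8000030517578], [269.79998779296875, 209.60000610351562], [292.0, 167.6999969482422]]
0.018 [ 0.4946 -0.1464  0.3896  0.083 ] 0.9793547971944601 scene 0.935749107999618 [[345.8999938964844, 177.60000610351562], [345.5, 183.89999389648438], [328.29998779296875, 227.8000030517578], [270.6000061035156, 214.89999389648438], [269.8999938964844, 208.60000610351562], [292.20001220703125, 166.6999969482422]]
0.022 [ 0.4945 -0.1459  0.3896  0.0827] 0.9824055267584179 scene 0.9085143543351314 [[346.1000061035156, 176.60000610351562], [345.70001220703125, 182.89999389648438], [328.3999938964844, 226.89999389648438], [270.79998779296875, 213.89999389648438], [270.1000061035156, 207.60000610351562], [292.3999938964844, 165.8000030517578]]
0.026 [ 0.495  -0.1452  0.3896  0.0824] 0.9853482016524202 scene 0.881440565705722 [[346.1000061035156, 175.6999969482422], [345.70001220703125, 182.0], [328.3999938964844, 226.10000610351562], [270.79998779296875, 213.1999969482422], [270.1000061035156, 206.8000030517578], [292.5, 164.89999389648438]]
```

View pics/scene1.png

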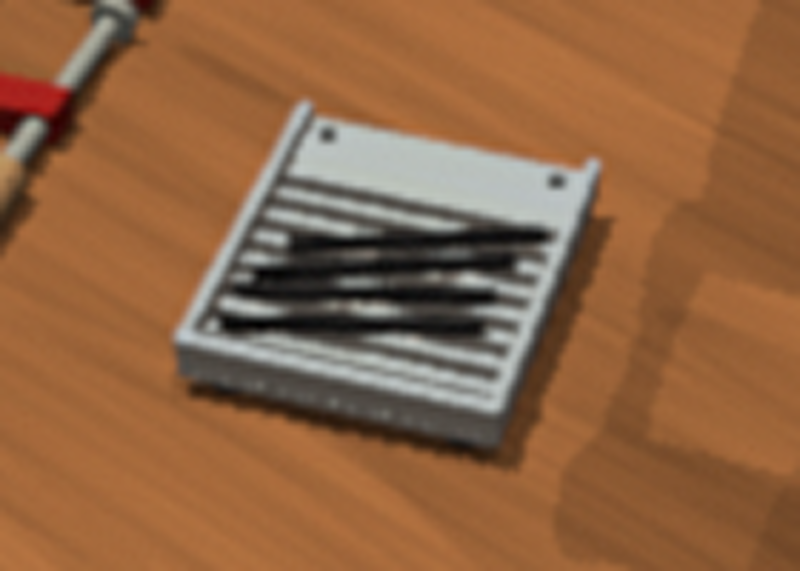

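The tray fits at (0.495, -0.147) with a yaw of 0.388 rad and feet of about 15 mm, so the ridge tops should be at z of about 0.030. The rake is at (0.543, 0.213). I'll descend and grip.

Call:
{"op": "drive_tool", "data": {"rows": [[0, 0, 0, 0, 0, 0.027, 1], [0, 0, 0, 0, 0, 0.027, 1], [0, 0, 0, 0, 0, 0.027, 1], [0, 0, 0, 0, 0, 0.027, 1], [0, 0, 0, 0, 0, 0.027, 1], [0, 0, 0, 0, 0, 0.027, 1], [0, 0, 0, 0, 0, 0.015, 1], [0, 0, 0, 0, 0, 0.0095, 1]]}}

```text
time: 4.73
tool_pos: [0.541, 0.2126, 0.042]
tcp_rot: [-2.223, -2.217, 0.006]
wrist_force: [-0.1, 0.2, 0.3]
width: 1.002
grip_force: 0.0
```

Call:
{"op": "drive_tool", "data": {"rows": [[0, 0, 0, 0, 0, 0.005, 1], [0, 0, 0, 0, 0, 0, 0.5], [0, 0, 0, 0, 0, 0, 0.3], [0, 0, 0, 0, 0, 0, 0], [0, 0, 0, 0, 0, 0, 0], [0, 0, 0, 0, 0, 0, 0], [0, 0, 0, 0, 0, 0, 0]], "force": 60}}

```text
time: 5.32
tool_pos: [0.5438, 0.2136, 0.0411]
tcp_rot: [2.222, 2.22, 0.003]
wrist_force: [-0.3, -0.1, 4.7]
width: 0.27
grip_force: 58.7
```

Call:
{"op": "drive_tool", "data": {"rows": [[0, 0, 0, 0, 0, -0.005, 0], [0, 0, 0, 0, 0, -0.015, 0], [0, 0, 0, 0, 0, -0.02, 0], [0, 0, 0, 0, 0, -0.02, 0], [0, 0, 0, 0, 0, -0.015, 0], [0, 0, 0, 0, 0, -0.005, 0], [0, 0, 0, 0, 0, 0, 0], [0, 0, 0, 0, 0, 0, 0]]}}

```text
time: 5.98
tool_pos: [0.5425, 0.2131, 0.1193]
tcp_rot: [-2.222, -2.22, 0.001]
wrist_force: [-0.3, -0.2, -2.1]
width: 0.274
grip_force: 58.9
```

Call:
{"op": "drive_tool", "data": {"rows": [[0, 0, 0, -0.015, -0.005, 0, 0], [0, 0, 0, -0.03, -0.01, 0, 0], [0, 0, 0, -0.035, -0.012, 0, 0], [0, 0, 0, -0.035, -0.012, 0, 0], [0, 0, 0, -0.035, -0.012, 0, 0], [0, 0, 0, -0.035, -0.012, 0, 0], [0, 0, 0, -0.035, -0.012, 0, 0], [0, 0, 0, -0.035, -0.012, 0, 0]]}}

```text
time: 6.65
tool_pos: [0.4528, -0.0434, 0.1181]
tcp_rot: [-2.22, -2.219, 0.004]
wrist_force: [1.0, -0.4, -1.7]
width: 0.272
grip_force: 58.9
```

Call:
{"op": "drive_tool", "data": {"rows": [[0, 0, 0, -0.035, -0.012, 0, 0], [0, 0, 0, -0.035, -0.012, 0, 0], [0, 0, 0, -0.03, -0.0103, 0, 0], [0, 0, -5.55, -0.025, -0.009, 0, 0], [0, 0, -5.55, -0.0151, -0.004, 0, 0], [0, 0, -5.55, 0, 0, 0, 0], [0, 0, -5.55, 0, 0, 0, 0], [0, 0, 0, 0, 0, 0, 0]]}}

```text
time: 7.32
tool_pos: [0.4077, -0.1823, 0.1181]
tcp_rot: [-1.75, -2.605, 0.001]
wrist_force: [0.4, 0.5, -1.8]
width: 0.275
grip_force: 59.1
```

Call:
{"op": "drive_tool", "data": {"rows": [[0, 0, 0, 0, 0, 0, 0], [0, 0, 0, 0, 0, 0, 0]]}}

```text
time: 7.48
tool_pos: [0.4088, -0.1818, 0.1189]
tcp_rot: [-1.755, -2.603, 0.001]
wrist_force: [1.5, 1.0, -2.0]
width: 0.274
grip_force: 59.1
```

```bash
cat > st.py <<'E'
from h import *
from scipy.spatial.transform import Rotation as R
def tell():
    s=status.read_state(); M=R.from_rotvec(s["tcp_rot"]).as_matrix(); y=.388
    d=s["tool_pos"]-[.4947,-.1467,0]; c,n=np.cos(y),np.sin(y)
    print("t",round(s["time"],2),"tray xy mm",round((c*d[0]+n*d[1])*1e3,1),round((c*d[1]-n*d[0])*1e3,1),"z",round(d[2]*1e3,2),
      "xyaw",round(np.arctan2(M[1,0],M[0,0]),4),"toolz",M[:,2].round(4),"F",s["wrist_force"].round(2),"T",s["torque"].round(2),s["width"].round(3))
E
python3 - <<'E'
from st import *
tell()
p=read_camera("top"); im=p["color"][200:350,290:490,::-1].copy()
cv2.imwrite("pics/top2.png",cv2.resize(im,(800,600),interpolation=cv2.INTER_CUBIC))
E
```

```text
Traceback (most recent call last):
  File "st.py", line 7, in tell
    "xyaw",round(np.arctan2(M[1,0],M[0,0]),4),"toolz",M[:,2].round(4),"F",s["wrist_force"].round(2),"T",s["torque"].round(2),s["width"].round(3))
                                                                                                                             ^^^^^^^^^^^^^^^^
AttributeError: 'float' object has no attribute 'round'
```

Call:
{"op": "drive_tool", "data": {"rows": [[0, 0, 0, 0, 0, 0.008, 0], [0, 0, 0, 0, 0, 0.012, 0], [0, 0, 0, 0, 0, 0.012, 0], [0, 0, 0, 0, 0, 0.006, 0], [0, 0, 0, 0, 0, 0.002, 0], [0, 0, 0, 0, 0, 0.001, 0], [0, 0, 0, 0, 0, 0.0005, 0], [0, 0, 0, 0, 0, 0, 0]]}}

```text
time: 8.15
tool_pos: [0.4102, -0.1823, 0.0787]
tcp_rot: [1.753, 2.606, 0.0]
wrist_force: [0.3, -0.5, -1.3]
width: 0.274
grip_force: 59.1
```

```bash
sed -i 's/s\["width"\].round(3)/round(s["width"],3)/' st.py
python3 - <<'E'
from st import *
tell()
p=read_camera("top"); im=p["color"][200:350,290:490,::-1].copy()
cv2.imwrite("pics/top2.png",cv2.resize(im,(800,600),interpolation=cv2.INTER_CUBIC))
E
```

```text
t 8.15 tray xy mm -91.6 -1.0 z 78.69 xyaw 1.9575 toolz [ 8.e-04 -4.e-04 -1.e+00] F [ 0.26 -0.47 -1.28] T [0.   0.   0.03] 0.274
```

View pics/top2.png

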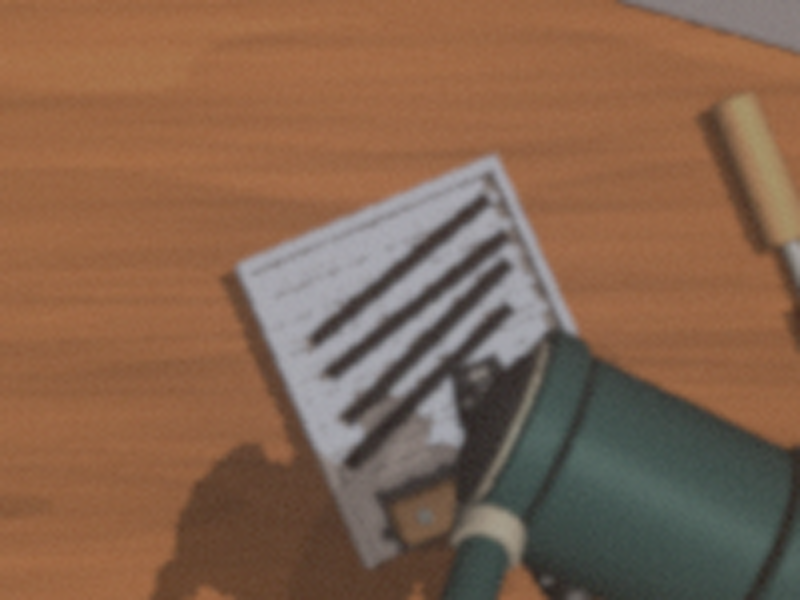

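The rake is parallel to the tray over its apron, with the handle end at crop (425,515). All four sticks are still askew ahead of it. Now a slow descent.

Call:
{"op": "drive_tool", "data": {"rows": [[0, 0, 0, 0, 0, 0.001, 0], [0, 0, 0, 0, 0, 0.001, 0], [0, 0, 0, 0, 0, 0.001, 0], [0, 0, 0, 0, 0, 0.001, 0], [0, 0, 0, 0, 0, 0, 0]]}}

```text
time: 8.62
tool_pos: [0.4096, -0.182, 0.0741]
tcp_rot: [-1.753, -2.607, 0.0]
wrist_force: [-0.3, -0.7, -2.1]
width: 0.274
grip_force: 59.1
```

Call:
{"op": "drive_tool", "data": {"rows": [[0, 0, 0, 0, 0, 0.0005, 0], [0, 0, 0, 0, 0, 0.0005, 0], [0, 0, 0, 0, 0, 0.0005, 0], [0, 0, 0, 0, 0, 0.0005, 0], [0, 0, 0, 0, 0, 0, 0]]}}

```text
time: 9.03
tool_pos: [0.4097, -0.1821, 0.0722]
tcp_rot: [-1.753, -2.607, 0.0]
wrist_force: [-0.4, -0.1, -2.1]
width: 0.276
grip_force: 59.1
```

Call:
{"op": "drive_tool", "data": {"rows": [[0, 0, 0, 0, 0, 0.0005, 0], [0, 0, 0, 0, 0, 0.0005, 0], [0, 0, 0, 0, 0, 0.0005, 0], [0, 0, 0, 0, 0, 0.0005, 0], [0, 0, 0, 0, 0, 0, 0]]}}

```text
time: 9.45
tool_pos: [0.4097, -0.1821, 0.0702]
tcp_rot: [-1.753, -2.607, 0.0]
wrist_force: [-0.5, -0.8, -2.0]
width: 0.273
grip_force: 59.1
```

Call:
{"op": "drive_tool", "data": {"rows": [[0, 0, 0, 0, 0, 0.0005, 0], [0, 0, 0, 0, 0, 0.0005, 0], [0, 0, 0, 0, 0, 0.0005, 0], [0, 0, 0, 0, 0, 0, 0]]}}

```text
time: 9.78
tool_pos: [0.4097, -0.1821, 0.0686]
tcp_rot: [-1.753, -2.607, 0.0]
wrist_force: [0.1, -1.0, -3.0]
width: 0.273
grip_force: 59.1
```

Call:
{"op": "drive_tool", "data": {"rows": [[0, 0, 0, 0, 0, 0.0005, 0], [0, 0, 0, 0, 0, 0.0005, 0], [0, 0, 0, 0, 0, 0.0005, 0], [0, 0, 0, 0, 0, 0, 0]]}}

```text
time: 10.12
tool_pos: [0.4097, -0.1821, 0.0671]
tcp_rot: [-1.753, -2.607, 0.0]
wrist_force: [1.0, -0.6, -1.2]
width: 0.273
grip_force: 59.1
```

Call:
{"op": "drive_tool", "data": {"rows": [[0, 0, 0, 0, 0, 0.0005, 0], [0, 0, 0, 0, 0, 0.0005, 0], [0, 0, 0, 0, 0, 0, 0]]}}

```text
time: 10.37
tool_pos: [0.4098, -0.1821, 0.0662]
tcp_rot: [1.753, 2.607, 0.0]
wrist_force: [-0.3, 0.9, -1.6]
width: 0.273
grip_force: 59.1
```

Call:
{"op": "drive_tool", "data": {"rows": [[0, 0, 0, 0, 0, 0.0005, 0], [0, 0, 0, 0, 0, 0.0005, 0], [0, 0, 0, 0, 0, 0, 0]]}}

```text
time: 10.62
tool_pos: [0.4099, -0.1822, 0.0661]
tcp_rot: [-1.753, -2.607, 0.0]
wrist_force: [-2.7, 2.5, 6.2]
width: 0.28
grip_force: 60.2
```

Contact: about 8 N, with the apron at z of about 0.029. I'll ease off slightly and start combing along tool +y.

Call:
{"op": "drive_tool", "data": {"rows": [[0, 0, 0, 0, 0, -0.0002, 0], [0, 0, 0, 0, 0, 0, 0], [0, 0, 0, 0, 0, 0, 0]]}}

```text
time: 10.87
tool_pos: [0.4099, -0.1821, 0.0661]
tcp_rot: [-1.753, -2.607, -0.0]
wrist_force: [-2.3, 1.4, 5.9]
width: 0.274
grip_force: 60.0
```

```bash
python3 -c "
from st import *
tell()"
```

```text
t 10.87 tray xy mm -91.9 -0.7 z 66.12 xyaw 1.9576 toolz [-0.  0. -1.] F [-2.33  1.41  5.85] T [ 0.21  0.55 -0.04] 0.274
```

Call:
{"op": "drive_tool", "data": {"rows": [[0, 0, 0, 0, 0.001, -0.0002, 0], [0, 0, 0, 0, 0.002, 0, 0], [0, 0, 0, 0, 0.002, 0, 0], [0, 0, 0, 0, 0.002, 0, 0]]}}

```text
time: 11.2
tool_pos: [0.4165, -0.1799, 0.0661]
tcp_rot: [1.753, 2.607, -0.001]
wrist_force: [-2.5, -0.4, 5.0]
width: 0.269
grip_force: 60.1
```

```bash
python3 -c "
from st import *
tell()"
```

```text
t 11.2 tray xy mm -84.9 -1.1 z 66.13 xyaw 1.9578 toolz [ 1.e-04 -8.e-04 -1.e+00] F [-2.55 -0.41  4.99] T [-0.13  0.75 -0.01] 0.269
```

Call:
{"op": "drive_tool", "data": {"rows": [[0, 0, 0, 0, 0.002, 0, 0], [0, 0, 0, 0, 0.002, 0, 0], [0, 0, 0, 0, 0.002, 0, 0], [0, 0, 0, 0, 0.002, 0, 0], [0, 0, 0, 0, 0.002, 0, 0]]}}

```text
time: 11.62
tool_pos: [0.4259, -0.1761, 0.0661]
tcp_rot: [1.752, 2.607, -0.001]
wrist_force: [-2.8, -1.0, 5.1]
width: 0.272
grip_force: 60.2
```

Nearly level in the direction of travel; continuing.

Call:
{"op": "drive_tool", "data": {"rows": [[0, 0, 0, 0, 0.002, 0, 0], [0, 0, 0, 0, 0.002, 0, 0], [0, 0, 0, 0, 0.002, 0, 0], [0, 0, 0, 0, 0.002, 0, 0], [0, 0, 0, 0, 0.002, 0, 0], [0, 0, 0, 0, 0.002, 0, 0]]}}

```text
time: 12.12
tool_pos: [0.437, -0.1716, 0.0662]
tcp_rot: [1.752, 2.607, -0.001]
wrist_force: [-3.1, -0.7, 6.0]
width: 0.273
grip_force: 60.2
```

Call:
{"op": "drive_tool", "data": {"rows": [[0, 0, 0, 0, 0.002, -0.0002, 0], [0, 0, 0, 0, 0.002, 0, 0], [0, 0, 0, 0, 0.002, 0, 0], [0, 0, 0, 0, 0.002, 0, 0], [0, 0, 0, 0, 0.002, 0, 0], [0, 0, 0, 0, 0.002, 0, 0]]}}

```text
time: 12.62
tool_pos: [0.448, -0.1668, 0.0661]
tcp_rot: [1.753, 2.607, -0.0]
wrist_force: [-4.3, -0.7, 4.9]
width: 0.275
grip_force: 60.2
```

Call:
{"op": "drive_tool", "data": {"rows": [[0, 0, 0, 0, 0.002, 0, 0], [0, 0, 0, 0, 0.002, 0, 0], [0, 0, 0, 0, 0.002, 0, 0], [0, 0, 0, 0, 0.002, 0, 0], [0, 0, 0, 0, 0.002, 0, 0], [0, 0, 0, 0, 0.002, 0, 0]]}}

```text
time: 13.12
tool_pos: [0.459, -0.1623, 0.0662]
tcp_rot: [1.753, 2.607, -0.001]
wrist_force: [-3.0, -0.8, 6.3]
width: 0.271
grip_force: 60.3
```

```bash
python3 - <<'E'
from st import *
tell()
a=read_camera("top")["color"][200:350,290:490,::-1]; b=read_camera("scene")["color"][140:260,240:400,::-1]
cv2.imwrite("pics/both3.png",np.vstack([cv2.resize(a,(400,300),interpolation=3),cv2.resize(b,(400,300),interpolation=3)]))
E
```

```text
t 13.12 tray xy mm -39.0 -0.9 z 66.17 xyaw 1.9578 toolz [-3.e-04 -5.e-04 -1.e+00] F [-3.02 -0.75  6.32] T [-0.17  0.77 -0.02] 0.271
```

View pics/both3.png

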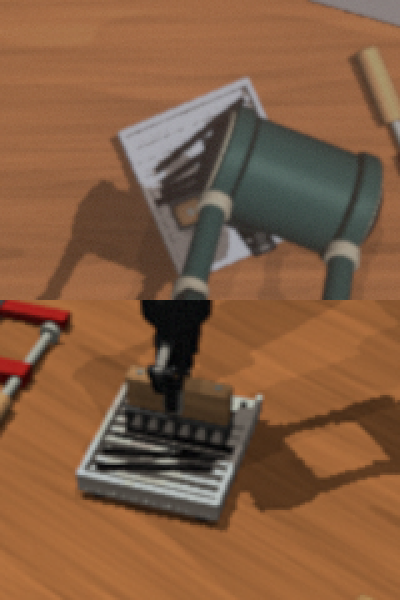

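The teeth are pushing the nearest sticks, which are bunching ahead of the rake. Continuing.

Call:
{"op": "drive_tool", "data": {"rows": [[0, 0, 0, 0, 0.002, -0.0002, 0], [0, 0, 0, 0, 0.002, 0, 0], [0, 0, 0, 0, 0.002, 0, 0], [0, 0, 0, 0, 0.002, 0, 0], [0, 0, 0, 0, 0.002, 0, 0], [0, 0, 0, 0, 0.002, 0, 0]]}}

```text
time: 13.72
tool_pos: [0.4701, -0.1576, 0.0662]
tcp_rot: [-1.753, -2.607, 0.0]
wrist_force: [-4.0, -1.4, 5.4]
width: 0.271
grip_force: 60.2
```

Call:
{"op": "drive_tool", "data": {"rows": [[0, 0, 0, 0, 0.002, 0, 0], [0, 0, 0, 0, 0.002, 0, 0], [0, 0, 0, 0, 0.002, 0, 0], [0, 0, 0, 0, 0.002, 0, 0], [0, 0, 0, 0, 0.002, 0, 0], [0, 0, 0, 0, 0.002, 0, 0]]}}

```text
time: 14.22
tool_pos: [0.4812, -0.1531, 0.0662]
tcp_rot: [-1.753, -2.607, 0.0]
wrist_force: [-3.2, -0.5, 5.1]
width: 0.274
grip_force: 60.0
```

Call:
{"op": "drive_tool", "data": {"rows": [[0, 0, 0, 0, 0.002, 0, 0], [0, 0, 0, 0, 0.002, 0, 0], [0, 0, 0, 0, 0.002, 0, 0], [0, 0, 0, 0, 0.002, 0, 0], [0, 0, 0, 0, 0.002, 0, 0], [0, 0, 0, 0, 0.002, 0, 0]]}}

```text
time: 14.72
tool_pos: [0.4923, -0.1485, 0.0662]
tcp_rot: [-1.753, -2.607, 0.0]
wrist_force: [-2.7, -1.6, 5.8]
width: 0.271
grip_force: 60.2
```

Call:
{"op": "drive_tool", "data": {"rows": [[0, 0, 0, 0, 0.002, 0, 0], [0, 0, 0, 0, 0.002, 0, 0], [0, 0, 0, 0, 0.002, 0, 0], [0, 0, 0, 0, 0.002, 0, 0], [0, 0, 0, 0, 0.002, 0, 0], [0, 0, 0, 0, 0.002, 0, 0]]}}

```text
time: 15.22
tool_pos: [0.5034, -0.144, 0.0663]
tcp_rot: [-1.753, -2.607, 0.001]
wrist_force: [-3.1, -1.6, 6.0]
width: 0.276
grip_force: 60.3
```

```bash
python3 - <<'E'
from st import *
tell()
a=read_camera("top")["color"][200:350,290:490,::-1]; b=read_camera("scene")["color"][150:230,260:360,::-1]
cv2.imwrite("pics/both4.png",cv2.resize(b,(750,600),interpolation=3))
E
```

```text
t 15.22 tray xy mm 9.1 -0.8 z 66.27 xyaw 1.9577 toolz [-3.e-04 -2.e-04 -1.e+00] F [-3.1  -1.6   5.96] T [-0.23  0.73  0.02] 0.276
```

View pics/both4.png

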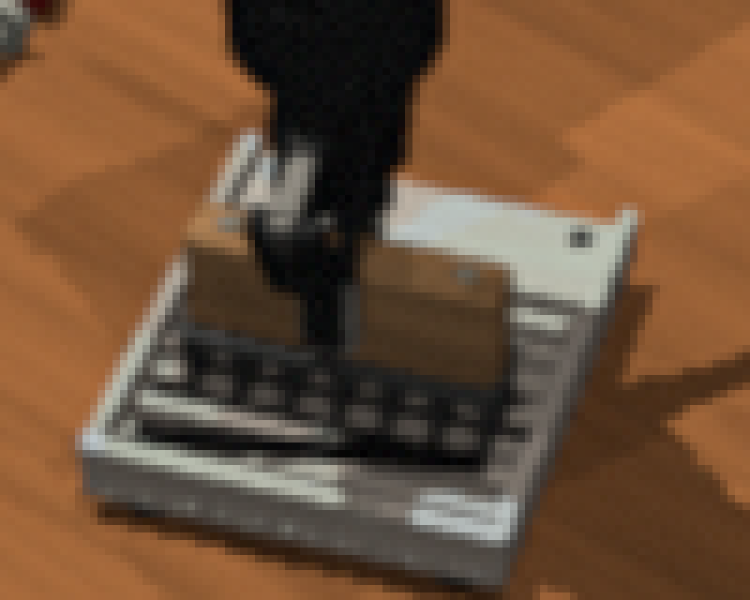

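The rake is past the middle, with one or two sticks still riding ahead near the last grooves. Continuing towards the stop.

Call:
{"op": "drive_tool", "data": {"rows": [[0, 0, 0, 0, 0.002, -0.0001, 0], [0, 0, 0, 0, 0.002, 0, 0], [0, 0, 0, 0, 0.002, 0, 0], [0, 0, 0, 0, 0.002, 0, 0], [0, 0, 0, 0, 0.002, 0, 0], [0, 0, 0, 0, 0.002, 0, 0]]}}

```text
time: 15.82
tool_pos: [0.5145, -0.1394, 0.0663]
tcp_rot: [-1.753, -2.607, 0.0]
wrist_force: [-2.6, -1.8, 5.8]
width: 0.273
grip_force: 60.1
```

Call:
{"op": "drive_tool", "data": {"rows": [[0, 0, 0, 0, 0.002, 0, 0], [0, 0, 0, 0, 0.002, 0, 0], [0, 0, 0, 0, 0.002, 0, 0], [0, 0, 0, 0, 0.001, 0, 0], [0, 0, 0, 0, 0.001, 0, 0], [0, 0, 0, 0, 0.001, 0, 0]]}}

```text
time: 16.32
tool_pos: [0.5228, -0.1361, 0.0663]
tcp_rot: [-1.753, -2.607, 0.001]
wrist_force: [-3.7, -1.5, 5.7]
width: 0.275
grip_force: 60.2
```

Call:
{"op": "drive_tool", "data": {"rows": [[0, 0, 0, 0, 0.001, 0, 0], [0, 0, 0, 0, 0.001, 0, 0], [0, 0, 0, 0, 0.001, 0, 0], [0, 0, 0, 0, 0.001, 0, 0], [0, 0, 0, 0, 0.001, 0, 0]]}}

```text
time: 16.73
tool_pos: [0.5274, -0.1342, 0.0663]
tcp_rot: [-1.753, -2.607, 0.0]
wrist_force: [-3.2, -1.7, 5.5]
width: 0.272
grip_force: 60.1
```

```bash
python3 -c "
from st import *
tell()"
```

```text
t 16.73 tray xy mm 35.0 -0.8 z 66.27 xyaw 1.9576 toolz [-3.e-04 -0.e+00 -1.e+00] F [-3.23 -1.68  5.52] T [-0.17  0.62  0.02] 0.272
```

Call:
{"op": "drive_tool", "data": {"rows": [[0, 0, 0, 0, 0.001, 0, 0], [0, 0, 0, 0, 0.001, 0, 0], [0, 0, 0, 0, 0.001, 0, 0], [0, 0, 0, 0, 0.001, 0, 0], [0, 0, 0, 0, 0.001, 0, 0]]}}

```text
time: 17.15
tool_pos: [0.532, -0.1323, 0.0663]
tcp_rot: [-1.753, -2.607, 0.0]
wrist_force: [-3.3, -1.4, 5.3]
width: 0.274
grip_force: 60.1
```

```bash
python3 - <<'E'
from st import *
tell()
b=read_camera("scene")["color"][150:230,260:360,::-1]
cv2.imwrite("pics/s5.png",cv2.resize(b,(750,600),interpolation=3))
E
```

```text
t 17.15 tray xy mm 40.0 -0.8 z 66.28 xyaw 1.9576 toolz [-4.e-04 -1.e-04 -1.e+00] F [-3.33 -1.4   5.31] T [-0.23  0.65 -0.  ] 0.274
```

View pics/s5.png

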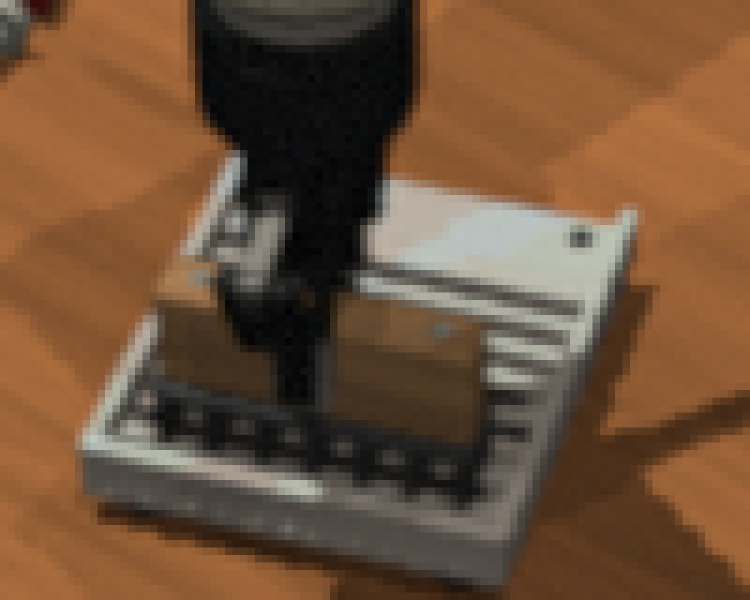

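Call:
{"op": "drive_tool", "data": {"rows": [[0, 0, 0, 0, 0.0007, 0, 0], [0, 0, 0, 0, 0.0007, 0, 0], [0, 0, 0, 0, 0.0006, 0, 0], [0, 0, 0, 0, 0, 0, 0]]}}

```text
time: 17.53
tool_pos: [0.534, -0.1315, 0.0663]
tcp_rot: [-1.753, -2.607, 0.0]
wrist_force: [-2.8, -1.6, 5.3]
width: 0.274
grip_force: 60.3
```

Call:
{"op": "drive_tool", "data": {"rows": [[0, 0, 0, 0, 0.0005, 0, 0], [0, 0, 0, 0, 0.0005, 0, 0], [0, 0, 0, 0, 0.0005, 0, 0], [0, 0, 0, 0, 0, 0, 0]]}}

```text
time: 17.87
tool_pos: [0.5353, -0.131, 0.0663]
tcp_rot: [-1.753, -2.607, 0.0]
wrist_force: [-2.8, -1.4, 4.7]
width: 0.274
grip_force: 60.4
```

Call:
{"op": "drive_tool", "data": {"rows": [[0, 0, 0, 0, -0.001, -0.002, 0], [0, 0, 0, 0, 0, -0.004, 0], [0, 0, 0, 0, 0, -0.01, 0], [0, 0, 0, 0, 0, -0.015, 0], [0, 0, 0, 0, 0, -0.015, 0], [0, 0, 0, 0, 0, -0.008, 0], [0, 0, 0, 0, 0, -0.002, 0], [0, 0, 5.55, 0, 0, 0, 0]]}}

```text
time: 18.53
tool_pos: [0.5352, -0.1315, 0.1233]
tcp_rot: [1.877, 2.517, 0.002]
wrist_force: [0.5, -0.6, -2.7]
width: 0.275
grip_force: 59.0
```

Call:
{"op": "drive_tool", "data": {"rows": [[0, 0, 5.55, 0, 0, 0, 0], [0, 0, 5.55, 0, 0, 0, 0], [0, 0, 5.55, 0, 0, 0, 0], [0, 0, 0, 0.015, 0, 0, 0], [0, 0, 0, 0.035, 0, 0, 0], [0, 0, 0, 0.04, 0, 0, 0], [0, 0, 0, 0.035, 0, 0, 0], [0, 0, 0, 0.015, 0, 0, 0]]}}

```text
time: 19.2
tool_pos: [0.5335, 0.0122, 0.1215]
tcp_rot: [-2.219, -2.221, -0.001]
wrist_force: [0.3, -0.5, -1.4]
width: 0.273
grip_force: 59.1
```

```bash
python3 - <<'E'
from st import *
tell()
p=read_camera("top");q=read_camera("scene")
a=p["color"][230:345,340:460,::-1]; b=q["color"][160:235,260:360,::-1]
cv2.imwrite("pics/b6.png",np.hstack([cv2.resize(a,(400,383),interpolation=3),cv2.resize(b,(400,300),interpolation=3)[[*range(300)]+[299]*83]]))
y=.388;c,s=np.cos(y),np.sin(y)
for n,P in(("top",p),("scene",q)):
  for m in masks_of(P,"stick1")[:6]:
    k=np.argwhere(m["mask"])[:,::-1].astype(float); W=unproj(P,k,.026)[:,:2]-[.4947,-.1467]
    L=W@np.array([[c,-s],[s,c]]); e=np.linalg.eigh(np.cov(L.T))[1][:,1]
    print(n,round(m["score"],2),np.round(L.mean(0)*1e3,1),"ang",round(float(np.arctan2(e[0],e[1])),3),"len",np.round(np.ptp(L[:,1])*1e3))
E
```

```text
t 19.2 tray xy mm 96.1 132.4 z 121.47 xyaw 1.5714 toolz [-0.0012  0.002  -1.    ] F [ 0.3  -0.46 -1.4 ] T [-0.03 -0.03  0.11] 0.273
top 0.79 [9.3 5.9] ang 0.003 len 128.0
top 0.74 [-7.7 -6.5] ang -0.002 len 128.0
top 0.57 [26.3 -7.2] ang -0.007 len 130.0
scene 0.58 [39.  -6.8] ang -0.0 len 70.0
scene 0.35 [288.  -27.9] ang 0.25 len 297.0
```

View pics/b6.png

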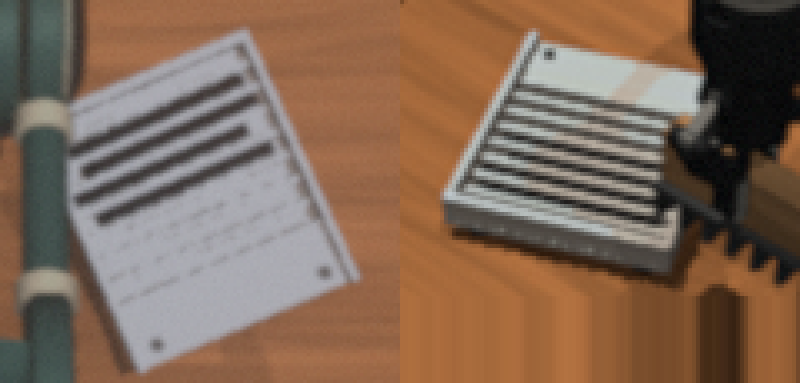

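All four sticks are parallel in their own grooves, at x of about 42, 26, 9 and -8 mm with angles under 0.01 rad. Returning the rake to the mat.

Call:
{"op": "drive_tool", "data": {"rows": [[0, 0, 0, 0.016, 0.002, 0, 0], [0, 0, 0, 0.03, 0.002, 0, 0], [0, 0, 0, 0.035, 0.002, 0, 0], [0, 0, 0, 0.035, 0.002, 0, 0], [0, 0, 0, 0.035, 0.002, 0, 0], [0, 0, 0, 0.03, 0.002, 0, 0], [0, 0, 0, 0.015, 0.0005, 0, 0], [0, 0, 0, 0, 0, 0, 0]]}}

```text
time: 20.07
tool_pos: [0.5477, 0.2064, 0.1221]
tcp_rot: [-2.22, -2.222, -0.001]
wrist_force: [0.3, -0.3, -1.3]
width: 0.275
grip_force: 59.1
```

Call:
{"op": "drive_tool", "data": {"rows": [[0, 0, 0, 0, 0, 0.005, 0], [0, 0, 0, 0, 0, 0.015, 0], [0, 0, 0, 0, 0, 0.02, 0], [0, 0, 0, 0, 0, 0.018, 0], [0, 0, 0, 0, 0, 0.01, 0], [0, 0, 0, 0, 0, 0.004, 0], [0, 0, 0, 0, 0, 0.002, 0], [0, 0, 0, 0, 0, 0, 0]]}}

```text
time: 20.73
tool_pos: [0.5474, 0.2038, 0.0482]
tcp_rot: [2.223, 2.219, -0.0]
wrist_force: [0.5, 0.2, -1.6]
width: 0.275
grip_force: 59.1
```

```bash
python3 -c "
from st import *
tell(); print(status.read_state()['tool_pos'])"
```

```text
t 20.73 tray xy mm 181.4 304.6 z 48.19 xyaw 1.5691 toolz [-1.e-04 -2.e-04 -1.e+00] F [ 0.49  0.2  -1.64] T [-0.03  0.01 -0.01] 0.275
[0.54736603 0.20384113 0.04818857]
```

Call:
{"op": "drive_tool", "data": {"rows": [[0, 0, 0, 0, 0, 0.0015, 0], [0, 0, 0, 0, 0, 0.0015, 0], [0, 0, 0, 0, 0, 0.001, 0], [0, 0, 0, 0, 0, 0.001, 0], [0, 0, 0, 0, 0, 0.0005, 0], [0, 0, 0, 0, 0, 0, 0]]}}

```text
time: 21.23
tool_pos: [0.5471, 0.2047, 0.0427]
tcp_rot: [2.222, 2.221, 0.0]
wrist_force: [0.3, -0.4, -1.6]
width: 0.275
grip_force: 59.1
```

Call:
{"op": "drive_tool", "data": {"rows": [[0, 0, 0, 0, 0, 0.0005, 0], [0, 0, 0, 0, 0, 0.0005, 0], [0, 0, 0, 0, 0, 0.0005, 0], [0, 0, 0, 0, 0, 0, 0]]}}

```text
time: 21.57
tool_pos: [0.5471, 0.2047, 0.0412]
tcp_rot: [-2.222, -2.221, -0.0]
wrist_force: [-0.1, -0.2, -2.1]
width: 0.269
grip_force: 59.3
```

Call:
{"op": "drive_tool", "data": {"rows": [[0, 0, 0, 0, 0, 0.0005, 0], [0, 0, 0, 0, 0, 0.0003, 0], [0, 0, 0, 0, 0, 0, 0]]}}

```text
time: 21.82
tool_pos: [0.5472, 0.2046, 0.0411]
tcp_rot: [-2.222, -2.221, -0.0]
wrist_force: [-2.4, -1.1, 4.7]
width: 0.276
grip_force: 60.2
```

Call:
{"op": "drive_tool", "data": {"rows": [[0, 0, 0, 0, 0, -0.0005, 0], [0, 0, 0, 0, 0, 0, 0.5], [0, 0, 0, 0, 0, 0, 0.8], [0, 0, 0, 0, 0, 0, 0.9], [0, 0, 0, 0, 0, 0, 0.9], [0, 0, 0, 0, 0, 0, 0.9]]}}

```text
time: 22.32
tool_pos: [0.5472, 0.2046, 0.0408]
tcp_rot: [2.222, 2.221, 0.0]
wrist_force: [-0.8, -1.0, 0.6]
width: 0.896
grip_force: 0.0
```

Call:
{"op": "drive_tool", "data": {"rows": [[0, 0, 0, 0, 0, -0.004, 0.9], [0, 0, 0, 0, 0, -0.015, 0.9], [0, 0, 0, 0, 0, -0.025, 0.9], [0, 0, 0, 0, 0, -0.025, 0.9], [0, 0, 0, 0, 0, -0.025, 0.9], [0, 0, 0, 0, 0, -0.025, 0.9], [0, 0, 0, 0, 0, -0.01, 0.9], [0, 0, 0, 0, 0, 0, 0.9]]}}

```text
time: 22.98
tool_pos: [0.5495, 0.2054, 0.1737]
tcp_rot: [2.22, 2.218, 0.01]
wrist_force: [0.6, 0.0, -0.2]
width: 0.899
grip_force: 0.0
```

Call:
{"op": "drive_tool", "data": {"rows": [[0, 0, 0, -0.015, -0.015, 0, 0.9], [0, 0, 0, -0.025, -0.025, 0, 0.9], [0, 0, 0, -0.025, -0.025, 0, 0.9], [0, 0, 0, -0.025, -0.02, 0, 0.9], [0, 0, 0, -0.025, 0, 0, 0.9], [0, 0, 0, -0.015, 0, 0, 0.9], [0, 0, 0, 0, 0, 0, 0.9], [0, 0, 0, 0, 0, 0, 0.9]]}}

```text
time: 23.65
tool_pos: [0.461, 0.0742, 0.1684]
tcp_rot: [-2.223, -2.217, 0.002]
wrist_force: [0.4, 0.3, 0.2]
width: 0.9
grip_force: 0.0
```

```bash
python3 - <<'E'
from st import *
tell()
p=read_camera("top");q=read_camera("scene")
a=p["color"][200:345,190:460,::-1]; b=q["color"][160:320,260:460,::-1]
cv2.imwrite("pics/b7.png",np.hstack([cv2.resize(a,(400,215),interpolation=3)[[*range(215)]+[214]*105],cv2.resize(b,(400,320),interpolation=3)]))
E
```

```text
t 23.65 tray xy mm 52.4 217.2 z 168.36 xyaw 1.568 toolz [-2.3e-03  2.0e-04 -1.0e+00] F [0.44 0.29 0.24] T [ 0.02 -0.03 -0.01] 0.9
```

View pics/b7.png

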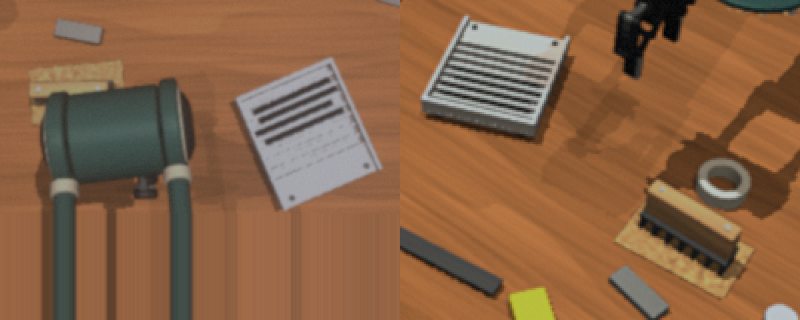

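The rake stands upright on the mat at (690,225) in the picture. The sticks are in their grooves, the bystanders look unmoved, and the arm is clear. Handing in.

```bash
python3 -c "
from workcell import workorder
print(workorder.finish_job())"
```

```text
the job is handed in; nothing more can be done
None
```

I combed all four sticks into grooves of their own in one pass (about 8 N on the tray), stood the rake back on its mat and handed the job in at about 24 s; the verdict was not shown.

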